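Run a fingertip along the sprung pads of the curved rest

TASK

Check the sprung pads of the curved work rest: follow the row with a fingertip from the pad at the wing-screw end to the pad at the rounded end, gently dipping each of the five in turn about 5 mm (at least 2 mm, never down to its stop), letting it spring back up before you move on, and skimming from pad to pad within a centimetre or two of their tops. Your work ends there, with the fingertip still holding the last pad about halfway down and the other four sprung back up. Do not lift or shift the rest, and leave the things round it where they are.

Things in the scene. Friction and masses are not known exactly. Their poses are not given: they have to be found in the camera images.
- rest: curved work rest, loose on the bench, 1.6 kg, turned any way round: grey base 46 mm wide, 20 high, bent to 160 mm radius, about 0.23 m long, with a row of five equal sprung pads. Origin: on the bench under its middle; x runs from the first pad to the fifth, z up, the arc bulges to +y. First pad: next to the square end with the low dark wing screw (31 mm across its wings, top 34 mm up); fifth: next to the rounded end
- pad1_top (a point): highest point of the first pad (counted from the wing-screw end): a slightly domed, steep-sided aluminium button (come off it before moving sideways), 26 mm across, 42 mm above the bench when up; pads stand 38 mm from centre to centre along the arc. The point moves down with the pad.
- pad1 (a joint): how far the first pad is pushed down, m: 0 = up, 0.012 = bottomed against its stop. A spring pushes it back: 0.8 N to start it, then 0.4 N more for each mm (about 2.8 N at 5 mm).
- pad2_top (a point): highest point of the second pad (counted from the wing-screw end): a slightly domed, steep-sided aluminium button (come off it before moving sideways), 26 mm across, 42 mm above the bench when up; pads stand 38 mm from centre to centre along the arc. The point moves down with the pad.
- pad2 (a joint): how far the second pad is pushed down, m: 0 = up, 0.012 = bottomed against its stop. A spring pushes it back: 0.8 N to start it, then 0.4 N more for each mm (about 2.8 N at 5 mm).
- pad3_top (a point): highest point of the third pad (counted from the wing-screw end): a slightly domed, steep-sided aluminium button (come off it before moving sideways), 26 mm across, 42 mm above the bench when up; pads stand 38 mm from centre to centre along the arc. The point moves down with the pad.
- pad3 (a joint): how far the third pad is pushed down, m: 0 = up, 0.012 = bottomed against its stop. A spring pushes it back: 0.8 N to start it, then 0.4 N more for each mm (about 2.8 N at 5 mm).
- pad4_top (a point): highest point of the fourth pad (counted from the wing-screw end): a slightly domed, steep-sided aluminium button (come off it before moving sideways), 26 mm across, 42 mm above the bench when up; pads stand 38 mm from centre to centre along the arc. The point moves down with the pad.
- pad4 (a joint): how far the fourth pad is pushed down, m: 0 = up, 0.012 = bottomed against its stop. A spring pushes it back: 0.8 N to start it, then 0.4 N more for each mm (about 2.8 N at 5 mm).
- pad5_top (a point): highest point of the fifth pad (counted from the wing-screw end): a slightly domed, steep-sided aluminium button (come off it before moving sideways), 26 mm across, 42 mm above the bench when up; pads stand 38 mm from centre to centre along the arc. The point moves down with the pad.
- pad5 (a joint): how far the fifth pad is pushed down, m: 0 = up, 0.012 = bottomed against its stop. A spring pushes it back: 0.8 N to start it, then 0.4 N more for each mm (about 2.8 N at 5 mm).
- loupe: black eyeglass (loupe), 35 mm across, 31 high, loose on the bench beside the rest; not part of the job. Origin under its middle.
- tweezers_2: steel tweezers, 128x10x10 mm, loose on the bench beside the rest; not part of the job. Origin under its middle.
- vial_1: small brown bottle with a black cap, 30 mm across, 46 high, loose on the bench beside the rest; not part of the job. Origin under its middle.
- pin_clamp: small hand vice with a long handle, 134x29x26 mm, loose on the bench; not part of the job. Origin under its middle.
- tweezers_3: short tweezers, 75x10x10 mm, loose on the bench; not part of the job. Origin under its middle.

How it is judged (in metres and radians):
On the way, in this order (a step that is already met when the one before it is completed fails the run):
1. a fingertip has dipped the first pad by at least 2 mm (value of joint pad1 above 0.002 m and contact force between the fingers and rest above 0.3 N), for 0.05 s.
2. the hand passes low along the row from the first pad to the second, fingertips within about 3 cm above the pads and both pads up (horizontal distance between the grasp point and pad1_top below 0.028 m and horizontal distance between the grasp point and pad2_top below 0.028 m and height (world z) of the grasp point below 0.092 m and value of joint each of pad1, pad2 below 0.001 m).
3. a fingertip has dipped the second pad by at least 2 mm (value of joint pad2 above 0.002 m and contact force between the fingers and rest above 0.3 N), for 0.05 s.
4. the hand passes low along the row from the second pad to the third, fingertips within about 3 cm above the pads and both pads up (horizontal distance between the grasp point and pad2_top below 0.028 m and horizontal distance between the grasp point and pad3_top below 0.028 m and height (world z) of the grasp point below 0.092 m and value of joint each of pad2, pad3 below 0.001 m).
5. a fingertip has dipped the third pad by at least 2 mm (value of joint pad3 above 0.002 m and contact force between the fingers and rest above 0.3 N), for 0.05 s.
6. the hand passes low along the row from the third pad to the fourth, fingertips within about 3 cm above the pads and both pads up (horizontal distance between the grasp point and pad3_top below 0.028 m and horizontal distance between the grasp point and pad4_top below 0.028 m and height (world z) of the grasp point below 0.092 m and value of joint each of pad3, pad4 below 0.001 m).
7. a fingertip has dipped the fourth pad by at least 2 mm (value of joint pad4 above 0.002 m and contact force between the fingers and rest above 0.3 N), for 0.05 s.
8. the hand passes low along the row from the fourth pad to the fifth, fingertips within about 3 cm above the pads and both pads up (horizontal distance between the grasp point and pad4_top below 0.028 m and horizontal distance between the grasp point and pad5_top below 0.028 m and height (world z) of the grasp point below 0.092 m and value of joint each of pad4, pad5 below 0.001 m).
9. a fingertip has dipped the fifth pad by at least 2 mm (value of joint pad5 above 0.002 m and contact force between the fingers and rest above 0.3 N), for 0.05 s.
At the end, for the whole second after the job is handed in: A finger holds the fifth pad 2 to 10 mm down; the other four pads are up (within 1 mm); the rest is within 8 mm of where it stood (all of step 9 and value of joint pad5 below 0.01 m and distance of rest from where it was at the start of the episode below 0.008 m and value of joint each of pad1, pad2, pad3, pad4 below 0.001 m); the arm keeps its last pose, push and grip.
It fails at once if a pad is pushed down to its stop (more than 10 mm) (value of joint any of pad1, pad2, pad3, pad4, pad5 above 0.01 m).
It fails at once if the rest is lifted or shifted by more than 8 mm (distance of rest from where it was at the start of the episode above 0.008 m).
It fails at once if a bystander is moved by more than 20 mm (distance of any of loupe, tweezers_2, vial_1, pin_clamp, tweezers_3 from where it was at the start of the episode above 0.02 m).
It also fails if it takes over 40 s, if anything falls off the work surface, if the arm or the gripper's body presses on something with over 40 N, if the wrist force passes 120 N, or if a joint passes its speed limit or range.

ROBOT

A 6-joint arm with a two-finger parallel gripper is mounted at the origin on a cart in front of the work surface, level with it; the furniture and walls round the work are solid. World frame = base frame: x ahead of the robot, y to its left, z up, the work surface at z = 0. Lengths are in mm, angles in rad, forces in N, time in s.
With the tool pointing down it reaches from about 400 to 925 mm from the base axis. Payload 12.5 kg.
Tool frame: the origin (TCP) lies on the centre line of the jaws, within the pads' length; the fingertips stand 14 mm ahead of it and the grasp point (between the pads) lies 5 mm behind it; z points along the fingers, x is the direction in which the jaws open and shut, and the axes are right-handed (so a half turn about z gives the same grasp; the last joint's range is limited). The gripper opens to 95 mm and grips with 3 to 60 N. Pads are 20 mm wide; open, the fingers measure 119 mm over their backs; the gripper's body (75 mm by 180 mm) begins 59 mm behind the grasp point.
Start: joints at [1.157, 0.491, 1.559, -0, 1.092, -0.106], TCP at [189.334, 595.649, 228.661] pointing down, gripper open.
Joint ranges: [-3.1, 3.1], [-0.84, 2.19], [0.05, 2.79], [-1.13, 4.28], [0.06, 2.93], [-2.69, 2.69]. Speed limits (rad/s): [2.22, 2.22, 2.79, 3.14, 3.14, 3.14].

INTERFACE

Orientations are given as [roll, pitch, yaw] about the fixed x, y, z axes, in that order (R = Rz(yaw) Ry(pitch) Rx(roll)).
In Python, from cell import state, read_camera, job_done gives the robot as it stands.
- The arm moves only by the shell command python3 -m handwheel 'ROWS'. ROWS is JSON, a list of rows, each an object of numbers: "hand": the finger opening in m, from 0 to 0.0951; "x", "y", "z": the shift along the world's x, y, z in m; "spin": the turn about the world's z in units of 5 degrees (1.0 is 5 degrees). In form: [{"hand": .., "x": .., "y": .., "z": .., "spin": ..}, ...]. A call has 1 to 20 rows; each row is the pose to reach, as a shift and turn from the pose commanded when the call began; what a row does not reach only later rows make up. A row lasts 1/12 s, in which the tool goes at most 41.7 mm and 7.16 degrees, less where a joint would pass 70% of its speed; a pose out of reach is approached as far as the arm can. A call with a gripper value outside its range is refused whole. The fingers move at their own pace and stop on an object; the grip force is fixed at half the most. Time passes only in rows, so rows that repeat a pose let the fingers close. It gives the time, the measured TCP pose, the force and the opening at its end, in the units of the state.
- state(): the state, without advancing time (a new reading comes with each control period).
- read_camera(name): name is "scene" or "top" or "wrist"; returns a dict with "img" (384x512x3 uint8, red, green, blue), "fx", "fy", "cx", "cy" (pixels), "D" ([k1, k2, p1, p2, k3] as OpenCV has them; the pictures are not rectified), "T" (4x4, takes a point from camera to world coordinates). Camera axes: x right, y down, z forward; pixel columns grow to the right and rows downward; lengths in mm; the calibration is good to about 2 mm. A picture is of the moment at which its call begins. There is no depth.
- job_done(): hands the job in, once; it reports no verdict.
The state is a dict: "t": time; "joints": joint angles; "qvel": joint speeds; "tau": joint torques, N m; "eef_pos": TCP position; "tcp_rot": TCP orientation; "ft_force": force on the tool from outside, world axes, zero at the start; "moment": the same for the moment, N m; "opening": opening from 0.0 (shut) to 1.0 (fully open).
Only numpy, scipy, OpenCV 4.12 (cv2) and the standard library are available. Lean on these libraries where they do the work, as an engineer would, in place of code of your own. Each camera call takes 0.05 s, during which the arm holds its last target. There are 200 camera calls.

## Working session

There is one attempt and no reset: what is moved stays moved. The work goes in short steps, Python scripts to look and compute and a shell command to move; the robot and the scene stay as the last step left them, time stands still between calls to the robot, and variables do not carry over. Pictures are saved under pics/ and viewed, about 8 in all and at most 12, crops included, and the job is handed in when it is done.

```bash
mkdir -p pics; cat > h.py <<'E'
import numpy as np, cv2
from cell import state, read_camera
def snap(name,fn,crop=None,s=1):
    c=read_camera(name); im=c["img"]; np.savez(fn.replace('.png','.npz'),**{k:np.array(v) for k,v in c.items()})
    if crop: x0,y0,x1,y1=crop; im=im[y0:y1,x0:x1]
    cv2.imwrite(fn,cv2.resize(im[:,:,::-1],None,fx=s,fy=s,interpolation=cv2.INTER_CUBIC)); return c
def ray(c,uv,z):
    K=np.array([[c["fx"],0,c["cx"]],[0,c["fy"],c["cy"]],[0,0,1]],float)
    p=cv2.undistortPoints(np.array(uv,float).reshape(-1,1,2),K,np.array(c["D"],float)).reshape(-1,2)
    T=np.array(c["T"]); d=np.c_[p,np.ones(len(p))]@T[:3,:3].T; o=T[:3,3]
    return o+d*((z-o[2])/d[:,2])[:,None]
def proj(c,P):
    T=np.linalg.inv(np.array(c["T"])); K=np.array([[c["fx"],0,c["cx"]],[0,c["fy"],c["cy"]],[0,0,1]],float)
    return cv2.projectPoints(np.array(P,float),cv2.Rodrigues(T[:3,:3])[0],T[:3,3],K,np.array(c["D"],float))[0].reshape(-1,2)
E
python3 - <<'E'
from h import *
snap("top","pics/a.png",s=1.5); snap("scene","pics/b.png",s=1.5); print(state())
E
```

```text
{'t': 0.1, 'joints': array([ 1.15741248e+00,  4.91483068e-01,  1.55938559e+00, -3.15487864e-05,
        1.09170358e+00, -1.05592778e-01]), 'qvel': array([-0.00108126, -0.00208962, -0.00141716,  0.00030712, -0.00063451,
        0.00126394]), 'tau': array([ 3.19807761e-03, -6.13624692e+01, -2.58604163e+01,  6.93832361e-02,
        4.70643933e-02, -6.22236598e-05]), 'eef_pos': array([189.24588585, 595.44848068, 228.13125465]), 'tcp_rot': array([-3.14151723e+00,  9.77085789e-04,  1.26301985e+00]), 'ft_force': array([1.31037831, 0.2379569 , 0.29237912]), 'moment': array([ 0.02597401, -0.01985724,  0.04870074]), 'opening': 1.0017562792895043}
```

View pics/a.png

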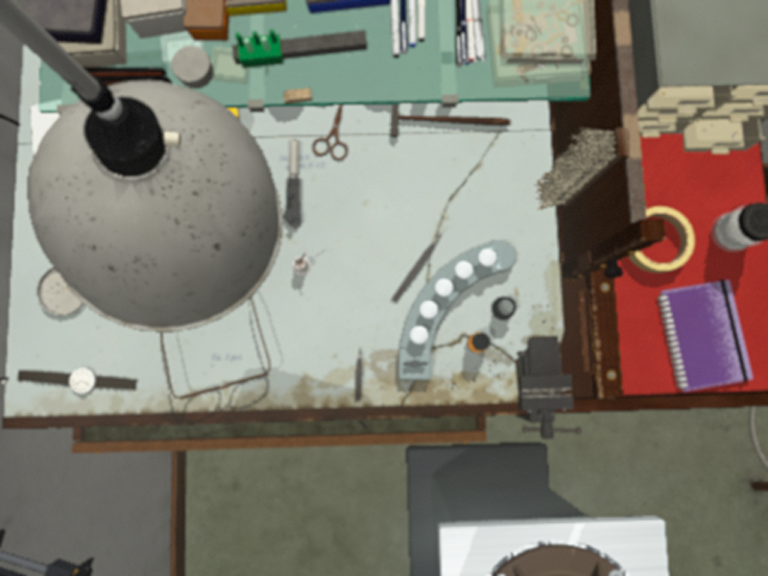

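The top view shows the rest at about (400–515, 240–390) in the 1.5x picture. The pads are at (418,335), (428,309), (444,287), (464,269) and (487,257), with the square wing-screw end at the bottom, near (414,368).

```bash
python3 - <<'E'
from h import *
c=np.load("pics/a.npz")
uv=np.array([(418,335),(428,309),(444,287),(464,269),(487,257)])/1.5
P=ray(c,uv,42);print(P.round(1), np.linalg.norm(np.diff(P,axis=0),axis=1), np.linalg.norm(P[:,:2],axis=1)); print(c["T"].round(2),c["fx"])
print(ray(c,np.array([(414,368),(503,307),(480,341)])/1.5,[30,46,31]).round())
im=c["img"][150:270,230:390]; cv2.imwrite("pics/c.png",cv2.resize(im[:,:,::-1],None,fx=5,fy=5,interpolation=cv2.INTER_CUBIC))
E
```

```text
[[419.3 182.7  42. ]
 [455.  167.5  42. ]
 [485.2 144.   42. ]
 [509.9 114.9  42. ]
 [526.1  81.7  42. ]] [38.76774324 38.28011141 38.168233   36.92649678] [457.3976177  484.86587179 506.1360328  522.67352373 532.39396784]
[[-3.0000e-02 -9.9000e-01  1.3000e-01  3.7741e+02]
 [-1.0000e+00  3.0000e-02 -1.0000e-02  2.3121e+02]
 [ 1.0000e-02 -1.3000e-01 -9.9000e-01  8.9532e+02]
 [ 0.0000e+00  0.0000e+00  0.0000e+00  1.0000e+00]] 410.7632019196385
[[374. 189.  30.]
 [454.  64.  46.]
 [409.  96.  31.]]
```

View pics/c.png

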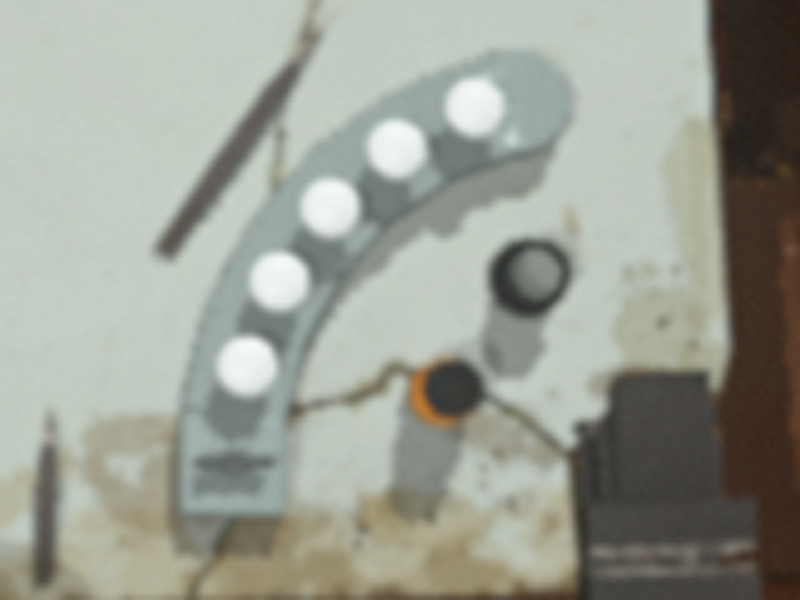

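View pics/b.png

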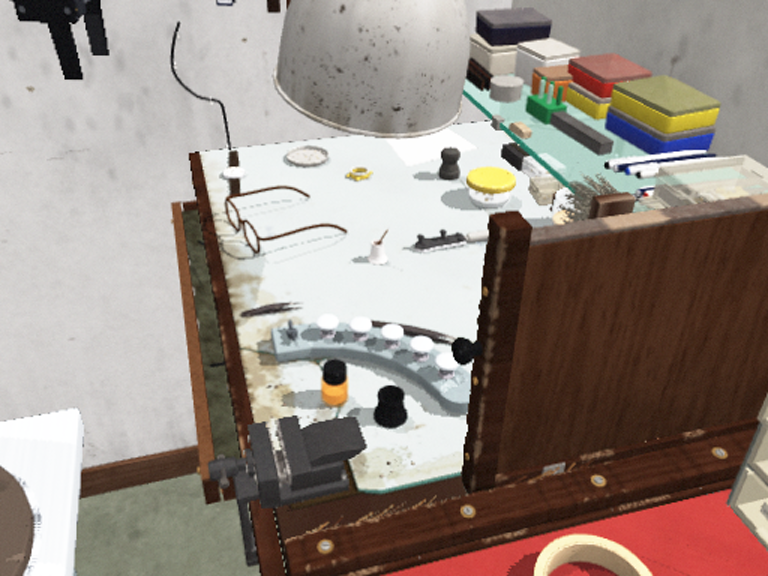

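The wing screw is at the lower end of the top view, beside pad 1, so the pad order is confirmed. In the 5x crop the pads are at (247,367), (279,281), (330,207), (397,149) and (475,106). The scene view shows a lamp shade and a tall wooden divider, so I'll estimate both obstacles before moving.

```bash
python3 - <<'E'
from h import *
from scipy.optimize import least_squares
c=np.load("pics/a.npz"); b=np.load("pics/b.npz")
uv=np.array([(247,367),(279,281),(330,207),(397,149),(475,106)])/5+[230,150]-.4
P=ray(c,uv,42)[:,:2]
th0=np.arange(-2,3)*38/160
def mod(p,R=160): # centre x,y, angle of mid pad from centre; pad order clockwise/ccw
    return np.c_[p[0]+R*np.cos(p[2]-th0),p[1]+R*np.sin(p[2]-th0)]
r=least_squares(lambda p:(mod(p)-P).ravel(),[380,30,.8]); print(P.round(1),mod(r.x).round(1),r.x,r.fun.reshape(-1,2).round(1))
# scene reproject check of pad tops
print("scene px x1.5",(proj(b,np.c_[mod(r.x),np.full(5,42)])*1.5).round())
for z in (200,250,300,350,400,450,500,550):
    q=ray(c,np.array([(155,205),(30,190),(280,215),(155,328)])/1.5,z); print(z,q[:,:2].round().tolist(),(proj(b,q)*1.5).round().tolist())
print("divider",ray(c,np.array([(640,205),(600,270),(600,390)])/1.5,150).round())
for z in (0,100,200): print(z,(proj(b,[[600,-60,z],[450,-60,z]])*1.5).round())
print("scenecam",b["T"].round(2))
E
```

```text
[[420.  182. ]
 [455.4 167.4]
 [485.9 144.8]
 [509.8 115.6]
 [527.2  81.8]] [[420.3 181.9]
 [455.2 167.3]
 [485.8 144.8]
 [510.1 115.7]
 [527.   81.8]] [376.27687045  28.09621691   0.81726158] [[ 0.3 -0. ]
 [-0.2 -0.1]
 [-0.2 -0. ]
 [ 0.4  0.2]
 [-0.2  0. ]]
scene px x1.5 [[328. 317.]
 [361. 320.]
 [393. 327.]
 [422. 339.]
 [448. 356.]]
200 [[570.0, 491.0], [592.0, 637.0], [554.0, 346.0], [428.0, 488.0]] [[380.0, 79.0], [367.0, 47.0], [401.0, 118.0], [278.0, 89.0]]
250 [[556.0, 472.0], [577.0, 608.0], [542.0, 338.0], [424.0, 469.0]] [[374.0, 47.0], [362.0, 19.0], [393.0, 81.0], [275.0, 55.0]]
300 [[542.0, 454.0], [561.0, 579.0], [529.0, 330.0], [420.0, 451.0]] [[368.0, 11.0], [357.0, -12.0], [386.0, 40.0], [271.0, 18.0]]
350 [[529.0, 435.0], [546.0, 550.0], [516.0, 321.0], [417.0, 433.0]] [[361.0, -29.0], [351.0, -48.0], [377.0, -6.0], [267.0, -24.0]]
400 [[515.0, 416.0], [531.0, 520.0], [503.0, 313.0], [413.0, 414.0]] [[353.0, -74.0], [344.0, -88.0], [368.0, -57.0], [262.0, -71.0]]
450 [[501.0, 398.0], [515.0, 491.0], [491.0, 305.0], [410.0, 396.0]] [[344.0, -125.0], [336.0, -134.0], [357.0, -114.0], [257.0, -123.0]]
500 [[487.0, 379.0], [500.0, 462.0], [478.0, 297.0], [406.0, 377.0]] [[333.0, -184.0], [327.0, -187.0], [345.0, -179.0], [251.0, -184.0]]
550 [[473.0, 360.0], [484.0, 433.0], [465.0, 288.0], [402.0, 359.0]] [[322.0, -252.0], [316.0, -249.0], [331.0, -254.0], [243.0, -254.0]]
divider [[568. -94. 150.]
 [487. -38. 150.]
 [342. -27. 150.]]
0 [[572. 471.]
 [422. 506.]]
100 [[590. 393.]
 [427. 426.]]
200 [[612. 299.]
 [433. 331.]]
scenecam [[ 9.6000e-01 -1.5000e-01  2.3000e-01  2.9124e+02]
 [-2.8000e-01 -5.5000e-01  7.9000e-01 -4.5013e+02]
 [ 1.0000e-02 -8.2000e-01 -5.7000e-01  5.3039e+02]
 [ 0.0000e+00  0.0000e+00  0.0000e+00  1.0000e+00]]
```

The scene view agrees with the reprojected pads to within about 3 mm. The lamp rim is at z≈200 around (560,480), with a radius of about 140. I'll go round it on the near side, closing the hand and turning the jaws along world x as I go.

```bash
python3 -m handwheel '[{"hand":0,"x":0,"y":-0.035,"z":0,"spin":-1},{"hand":0,"x":0,"y":-0.07,"z":0,"spin":-2},{"hand":0,"x":0,"y":-0.105,"z":0,"spin":-3},{"hand":0,"x":0,"y":-0.14,"z":0,"spin":-4},{"hand":0,"x":0,"y":-0.17,"z":0,"spin":-5},{"hand":0,"x":0.01,"y":-0.20,"z":0,"spin":-6},{"hand":0,"x":0.03,"y":-0.225,"z":0,"spin":-7},{"hand":0,"x":0.055,"y":-0.25,"z":0,"spin":-8},{"hand":0,"x":0.08,"y":-0.275,"z":0,"spin":-9},{"hand":0,"x":0.105,"y":-0.3,"z":0,"spin":-10},{"hand":0,"x":0.13,"y":-0.325,"z":0,"spin":-11},{"hand":0,"x":0.155,"y":-0.35,"z":0,"spin":-12},{"hand":0,"x":0.18,"y":-0.375,"z":0,"spin":-13},{"hand":0,"x":0.205,"y":-0.4,"z":0,"spin":-14},{"hand":0,"x":0.231,"y":-0.43,"z":-0.02,"spin":-14.5},{"hand":0,"x":0.231,"y":-0.43,"z":-0.028,"spin":-14.5},{"hand":0,"x":0.231,"y":-0.43,"z":-0.028,"spin":-14.5},{"hand":0,"x":0.231,"y":-0.43,"z":-0.028,"spin":-14.5}]'
python3 - <<'E'
from h import *
c=snap("wrist","pics/d.png",s=1.5)
P=np.array([[420.3,181.9],[455.2,167.3],[485.8,144.8],[510.1,115.7],[527,81.8]])
print((proj(c,np.c_[P,np.full(5,42)])*1.5).round())
E
```

```text
t: 1.6
eef_pos: [419.7, 165.7, 200.3]
tcp_rot: [3.141, 0.002, -0.003]
ft_force: [-0.9, 0.3, -0.4]
opening: 0.008
[[392. 246.]
 [442. 266.]
 [484. 297.]
 [515. 336.]
 [535. 378.]]
```

View pics/d.png

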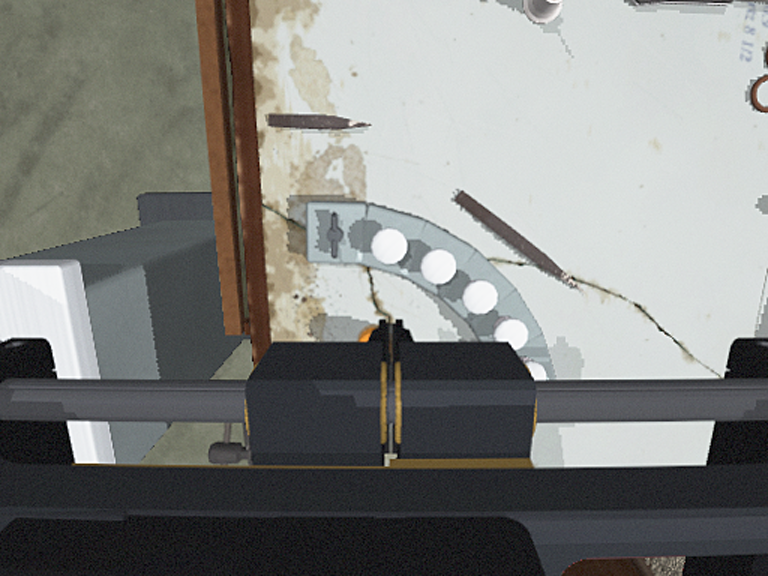

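The wrist view shows pads 1–4 at (389,246), (438,266), (480,297) and (511,333), within 2–3 mm of the prediction. The wing screw, at (335,235), is beside pad 1. I'll refit from both views.

```bash
python3 - <<'E'
from h import *
from scipy.optimize import least_squares
c=np.load("pics/d.npz")
P=ray(c,(np.array([(389,246),(438,266.5),(480,297),(511,333)]))/1.5,42)[:,:2];print(P.round(1))
th0=np.arange(-2,3)*38/160
mod=lambda p:np.c_[p[0]+160*np.cos(p[2]-th0),p[1]+160*np.sin(p[2]-th0)]
A=np.array([[420,182],[455.4,167.4],[485.9,144.8],[509.8,115.6],[527.2,81.8]])
r=least_squares(lambda p:np.r_[(mod(p)[:4]-P).ravel()*1.2,(mod(p)-A).ravel()*.8],[380,30,.8])
M=mod(r.x);print(M.round(1)); print(state()["eef_pos"].round(1),state()["ft_force"].round(2))
E
```

```text
[[418.2 181.7]
 [452.4 167.2]
 [482.8 145. ]
 [506.7 117.8]]
[[418.2 181.9]
 [453.3 167.5]
 [484.  145.2]
 [508.5 116.3]
 [525.7  82.5]]
[419.7 166.2 200.8] [-0.41 -0.11  0.63]
```

```bash
python3 -m handwheel '[{"hand":0,"x":-0.002,"y":0.016,"z":-0.03,"spin":0},{"hand":0,"x":-0.002,"y":0.016,"z":-0.06,"spin":0},{"hand":0,"x":-0.002,"y":0.016,"z":-0.09,"spin":0},{"hand":0,"x":-0.002,"y":0.016,"z":-0.115,"spin":0},{"hand":0,"x":-0.002,"y":0.016,"z":-0.133,"spin":0},{"hand":0,"x":-0.002,"y":0.016,"z":-0.133,"spin":0},{"hand":0,"x":-0.002,"y":0.016,"z":-0.133,"spin":0},{"hand":0,"x":-0.002,"y":0.016,"z":-0.133,"spin":0}]'
python3 - <<'E'
from h import *
c=snap("wrist","pics/e.png",crop=(180,130,420,290),s=3)
print(((proj(c,[[418.2,181.9,42],[453.3,167.5,42],[484,145.2,42],[508.5,116.3,42],[525.7,82.5,42]])-[180,130])*3).round())
print(state()["eef_pos"].round(1),state()["ft_force"].round(2))
E
```

```text
t: 2.32
eef_pos: [418.6, 182.4, 69.0]
tcp_rot: [-3.141, -0.002, -0.001]
ft_force: [-0.1, -0.2, -0.1]
opening: 0.006
[[240. 285.]
 [403. 348.]
 [536. 439.]
 [630. 549.]
 [684. 668.]]
[418.7 182.3  69.1] [ 1.14 -0.15  0.17]
```

View pics/e.png

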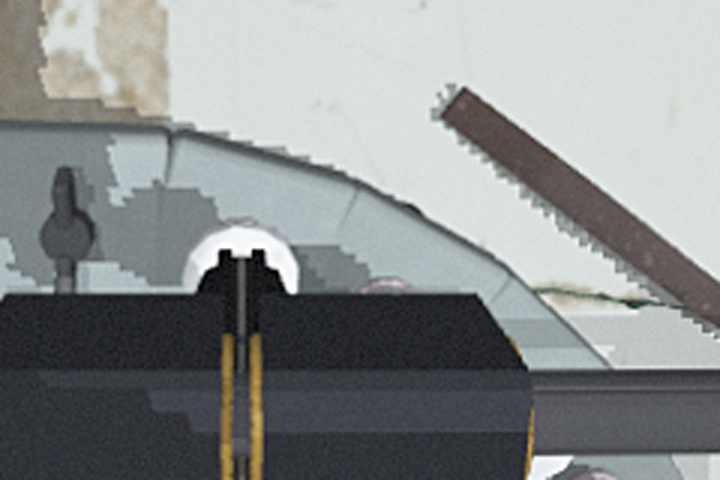

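The crop shows the closed fingertip at column 241, and pad 1 spans 188–299, so they are centred. Dipping pad 1 now.

```bash
python3 -m handwheel '[{"hand":0,"x":0,"y":0,"z":-0.008,"spin":0},{"hand":0,"x":0,"y":0,"z":-0.011,"spin":0},{"hand":0,"x":0,"y":0,"z":-0.013,"spin":0},{"hand":0,"x":0,"y":0,"z":-0.015,"spin":0},{"hand":0,"x":0,"y":0,"z":-0.017,"spin":0},{"hand":0,"x":0,"y":0,"z":-0.018,"spin":0},{"hand":0,"x":0,"y":0,"z":-0.018,"spin":0},{"hand":0,"x":0,"y":0,"z":-0.018,"spin":0}]'
python3 - <<'E'
from h import *
F=[];Z=[]
for i in range(6):
    c=read_camera("scene") if i else snap("scene","pics/f.png",crop=(160,180,340,290),s=4); s=state(); F.append(s["ft_force"]); Z.append(s["eef_pos"])
print(np.mean(F,0).round(2),np.mean(Z,0).round(2))
E
```

```text
t: 3.03
eef_pos: [418.4, 181.7, 49.7]
tcp_rot: [-3.142, -0.0, -0.002]
ft_force: [-0.8, 1.1, 3.0]
opening: 0.006
[0.15 0.89 3.33] [418.42 181.68  49.77]
```

View pics/f.png

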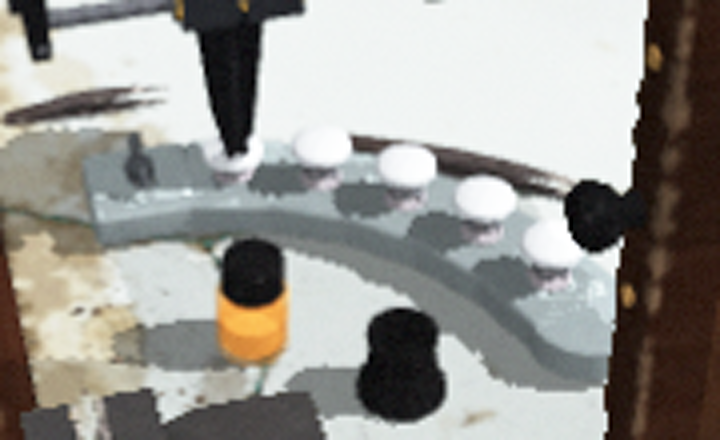

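The view shows the tip on pad 1, with that pad visibly lower than the rest. The measured 3.3 N and tip height both give about 6 mm of dip. Next I'll raise, skim to pad 2 and dip it slightly less.

```bash
python3 -m handwheel '[{"hand":0,"x":0,"y":0,"z":0.006,"spin":0},{"hand":0,"x":0,"y":0,"z":0.014,"spin":0},{"hand":0,"x":0,"y":0,"z":0.016,"spin":0},{"hand":0,"x":0,"y":0,"z":0.016,"spin":0},{"hand":0,"x":0.009,"y":-0.004,"z":0.016,"spin":0},{"hand":0,"x":0.018,"y":-0.007,"z":0.016,"spin":0},{"hand":0,"x":0.018,"y":-0.007,"z":0.016,"spin":0},{"hand":0,"x":0.027,"y":-0.011,"z":0.016,"spin":0},{"hand":0,"x":0.035,"y":-0.014,"z":0.016,"spin":0},{"hand":0,"x":0.035,"y":-0.014,"z":0.016,"spin":0},{"hand":0,"x":0.035,"y":-0.014,"z":0.010,"spin":0},{"hand":0,"x":0.035,"y":-0.014,"z":0.006,"spin":0},{"hand":0,"x":0.035,"y":-0.014,"z":0.004,"spin":0},{"hand":0,"x":0.035,"y":-0.014,"z":0.002,"spin":0},{"hand":0,"x":0.035,"y":-0.014,"z":0.001,"spin":0},{"hand":0,"x":0.035,"y":-0.014,"z":0.001,"spin":0},{"hand":0,"x":0.035,"y":-0.014,"z":0.001,"spin":0},{"hand":0,"x":0.035,"y":-0.014,"z":0.001,"spin":0}]'
```

```text
t: 4.83
eef_pos: [453.2, 167.7, 50.8]
tcp_rot: [3.142, 0.0, -0.002]
ft_force: [-1.3, -1.1, 3.3]
opening: 0.006
```

Pad 2 is dipped about 5 mm. On to pad 3 at (484.0,145.2), a shift of (+31,−22.5).

```bash
python3 -m handwheel '[{"hand":0,"x":0,"y":0,"z":0.006,"spin":0},{"hand":0,"x":0,"y":0,"z":0.013,"spin":0},{"hand":0,"x":0,"y":0,"z":0.015,"spin":0},{"hand":0,"x":0,"y":0,"z":0.015,"spin":0},{"hand":0,"x":0.008,"y":-0.006,"z":0.015,"spin":0},{"hand":0,"x":0.0155,"y":-0.011,"z":0.015,"spin":0},{"hand":0,"x":0.0155,"y":-0.011,"z":0.015,"spin":0},{"hand":0,"x":0.023,"y":-0.017,"z":0.015,"spin":0},{"hand":0,"x":0.031,"y":-0.0225,"z":0.015,"spin":0},{"hand":0,"x":0.031,"y":-0.0225,"z":0.015,"spin":0},{"hand":0,"x":0.031,"y":-0.0225,"z":0.009,"spin":0},{"hand":0,"x":0.031,"y":-0.0225,"z":0.005,"spin":0},{"hand":0,"x":0.031,"y":-0.0225,"z":0.003,"spin":0},{"hand":0,"x":0.031,"y":-0.0225,"z":0.001,"spin":0},{"hand":0,"x":0.031,"y":-0.0225,"z":0,"spin":0},{"hand":0,"x":0.031,"y":-0.0225,"z":0,"spin":0},{"hand":0,"x":0.031,"y":-0.0225,"z":0,"spin":0},{"hand":0,"x":0.031,"y":-0.0225,"z":0,"spin":0}]'
python3 - <<'E'
from h import *
snap("scene","pics/g.png",crop=(160,180,340,290),s=4)
E
```

```text
t: 6.33
eef_pos: [484.1, 145.2, 50.8]
tcp_rot: [3.142, 0.0, -0.002]
ft_force: [-1.3, -1.6, 3.3]
opening: 0.007
```

View pics/g.png

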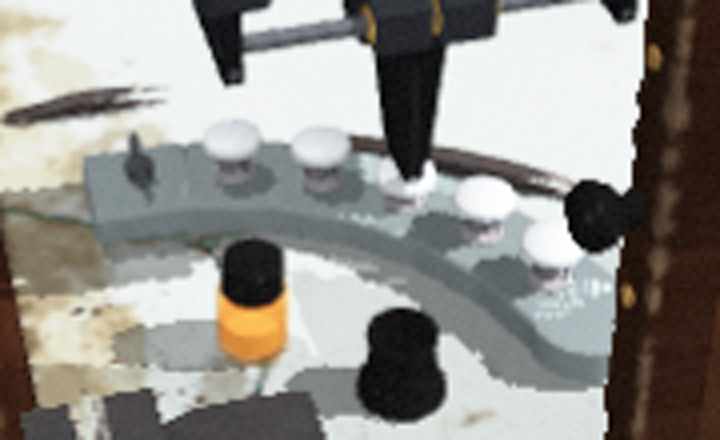

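Pads 1 and 2 are back up, the rest has not moved, and the tip is on pad 3 at (415,178), about 2 mm to the right of centre. I'll trim x by 1 mm for pad 4.

```bash
python3 -m handwheel '[{"hand":0,"x":0,"y":0,"z":0.006,"spin":0},{"hand":0,"x":0,"y":0,"z":0.013,"spin":0},{"hand":0,"x":0,"y":0,"z":0.015,"spin":0},{"hand":0,"x":0,"y":0,"z":0.015,"spin":0},{"hand":0,"x":0.006,"y":-0.007,"z":0.015,"spin":0},{"hand":0,"x":0.012,"y":-0.0145,"z":0.015,"spin":0},{"hand":0,"x":0.012,"y":-0.0145,"z":0.015,"spin":0},{"hand":0,"x":0.018,"y":-0.022,"z":0.015,"spin":0},{"hand":0,"x":0.0235,"y":-0.029,"z":0.015,"spin":0},{"hand":0,"x":0.0235,"y":-0.029,"z":0.015,"spin":0},{"hand":0,"x":0.0235,"y":-0.029,"z":0.009,"spin":0},{"hand":0,"x":0.0235,"y":-0.029,"z":0.005,"spin":0},{"hand":0,"x":0.0235,"y":-0.029,"z":0.003,"spin":0},{"hand":0,"x":0.0235,"y":-0.029,"z":0.001,"spin":0},{"hand":0,"x":0.0235,"y":-0.029,"z":0,"spin":0},{"hand":0,"x":0.0235,"y":-0.029,"z":0,"spin":0},{"hand":0,"x":0.0235,"y":-0.029,"z":0,"spin":0},{"hand":0,"x":0.0235,"y":-0.029,"z":0,"spin":0}]'
```

```text
t: 7.88
eef_pos: [507.7, 116.2, 50.8]
tcp_rot: [3.142, 0.0, -0.002]
ft_force: [-0.7, -1.7, 3.3]
opening: 0.007
```

Pad 4 is dipped. Pad 5, at about (525,82.5), is a shift of (+17,−33.5).

```bash
python3 -m handwheel '[{"hand":0,"x":0,"y":0,"z":0.006,"spin":0},{"hand":0,"x":0,"y":0,"z":0.013,"spin":0},{"hand":0,"x":0,"y":0,"z":0.015,"spin":0},{"hand":0,"x":0,"y":0,"z":0.015,"spin":0},{"hand":0,"x":0.004,"y":-0.008,"z":0.015,"spin":0},{"hand":0,"x":0.0085,"y":-0.017,"z":0.015,"spin":0},{"hand":0,"x":0.0085,"y":-0.017,"z":0.015,"spin":0},{"hand":0,"x":0.013,"y":-0.025,"z":0.015,"spin":0},{"hand":0,"x":0.017,"y":-0.0335,"z":0.015,"spin":0},{"hand":0,"x":0.017,"y":-0.0335,"z":0.015,"spin":0},{"hand":0,"x":0.017,"y":-0.0335,"z":0.009,"spin":0},{"hand":0,"x":0.017,"y":-0.0335,"z":0.005,"spin":0},{"hand":0,"x":0.017,"y":-0.0335,"z":0.003,"spin":0},{"hand":0,"x":0.017,"y":-0.0335,"z":0.001,"spin":0},{"hand":0,"x":0.017,"y":-0.0335,"z":-0.0005,"spin":0},{"hand":0,"x":0.017,"y":-0.0335,"z":-0.0005,"spin":0},{"hand":0,"x":0.017,"y":-0.0335,"z":-0.0005,"spin":0},{"hand":0,"x":0.017,"y":-0.0335,"z":-0.0005,"spin":0}]'
python3 - <<'E'
from h import *
snap("scene","pics/i.png",crop=(160,180,340,290),s=4)
F=[]
for i in range(6): read_camera("top"); s=state(); F.append(np.r_[s["ft_force"],s["eef_pos"]])
print(np.mean(F,0).round(2))
E
```

```text
t: 9.38
eef_pos: [524.7, 82.7, 50.3]
tcp_rot: [3.142, 0.0, -0.002]
ft_force: [-0.7, -1.5, 2.8]
opening: 0.004
[ -1.44  -0.85   3.24 524.73  82.7   50.24]
```

View pics/i.png

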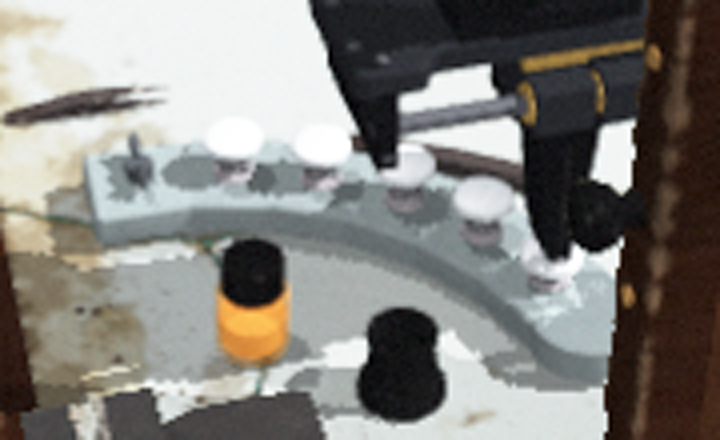

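Pad 5 is held down with the tip at (555,258), pads 1–4 are up, and the rest and its neighbours sit at the same pixels as before. Handing in.

```bash
python3 -c "
from cell import job_done
print(job_done())"
```

```text
the job is handed in; nothing more can be done
None
```

I dipped all five pads in order, from the wing-screw end to the rounded end, about 5–6 mm each. Between pads the fingertip skimmed less than 1 cm above their tops. I then handed the job in with pad 5 still held down; no verdict was reported.

- **Pad 5 hold:** the fingertip height puts it about 5.8 mm down, and the upward force averages 3.2 N (about 6 mm by the spring figures). That is within the 2 to 10 mm allowed.
- **Other pads and surroundings:** the last scene picture shows pads 1–4 up. The rest, the bottle and the loupe sit at the same pixels as in the earlier pictures. I did not re-check the pin clamp or short tweezers after the moves.
- **Force readings:** the sensor drifts by about 1 N, including sideways, so I judged dip depth mainly from the fingertip height. The two agreed.
- **Camera disagreement:** the top and wrist cameras placed the pads about 2–3 mm apart. I used a blend of the two, and the tip was about 2 mm off centre on pad 3.

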